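# Gather spacer bushes in the cut-off corner of a tray and hold it tilted

### The arm

A 7-joint arm with a two-finger parallel gripper is mounted at the origin on the work surface. World frame = base frame: x ahead of the robot, y to its left, z up, the work surface at z = 0. Lengths are in m, angles in rad, forces in N, time in s.
With the tool pointing down it reaches from about 0.425 to 0.825 m from the base axis. Payload 3.6 kg.
Tool frame: the origin (TCP) lies between the finger pads, 19 mm behind the fingertips; this is the grasp point; z points along the fingers, y is the line along which they close (so a half turn about z gives the same grasp; the last joint's range is limited). The gripper opens to 85 mm and grips with 20 to 120 N. Pads are 22 mm wide; open, the fingers measure 114 mm over their backs; the gripper's body (76 mm by 85 mm) begins 54 mm behind the grasp point. The pads swing forward as they close: fully open they stand 13 mm farther back than shut.
Start: joints at [-1.371, 0.615, -0.013, 1.423, 0.008, 1.103, -0.04], TCP at [0.145, 0.633, 0.25] pointing down, gripper open.
Joint ranges: [-3.12, 3.12], [-0.3, 2.06], [-1.34, 1.32], [0.26, 2.42], [-1.36, 4.5], [0.01, 1.98], [-2.84, 2.84]. Speed limits (rad/s): [2.79, 2.79, 3.14, 3.14, 3.14, 3.14, 3.14].

### API

Orientations are given as a rotation vector (axis times angle).
In Python, from plant import env gives the robot as it stands.
- The arm moves only by the tool step_arm, never from a script. Its argument "targets" is a list that holds one entry, the list of rows, each a list of 7 numbers: the shift along the tool's x, y, z in units of 25 mm (1.0 is 25 mm), then the turn, a rotation vector about the tool's x, y, z in units of 6 degrees (1.0 is 6 degrees), then the closure, from 0 (fully open) to 1 (shut). A call has 1 to 5 rows; each row is the pose to reach, as a shift and turn from the pose commanded when the call began, along the tool's axes at that moment; what a row does not reach only later rows make up. A row lasts 1/12 s, in which the tool goes at most 41.7 mm and 7.16 degrees, less where a joint would pass 70% of its speed; a pose out of reach is approached as far as the arm can. A call with a gripper value outside its range is refused whole. The fingers move at their own pace and stop on an object; "grip_force" is the grip in N (left out, the last holds). Time passes only in rows, so rows that repeat a pose let the fingers close. It gives the time, the measured TCP pose, the force, the opening and the grip force at its end, in the units of the state.
- env.sense(): the state, without advancing time (a new reading comes with each control period).
- env.capture(name): name is "side" or "top"; returns the picture (400x640x3 uint8, red, green, blue); there is no depth.
- env.get_calibration(name): a dict with "camera_matrix" (3x3 intrinsics, pixels), "xyz" and "rotation" of the camera in the world. Camera axes: x right, y down, z forward; pixel columns grow to the right and rows downward; lengths in m; the calibration is good to about 2 mm. A picture is of the moment at which its call begins. get_calibration takes no time and is no camera call.
- env.sign_off(): hands the job in; it is judged then, once.
The state is a dict: "time": time; "joint_positions": joint angles; "joint_velocities": joint speeds; "joint_efforts": joint torques, N m; "eef_pos": TCP position; "eef_rot": TCP orientation; "contact_force": force on the tool from outside, world axes, zero at the start; "ft_torque": the same for the moment, N m; "gripper_width": finger opening in m; "grip_force": force on a finger pad.
Only numpy, scipy, OpenCV 4.12 (cv2) and the standard library are available. Lean on these libraries where they do the work, as an engineer would, in place of code of your own. Each camera call takes 0.05 s, during which the arm holds its last target. There are 200 camera calls.

### The job

Lower the small spacer bush that lies on the bench into the black tray with its fellows and let go of it, the tray still standing on the bench. Then pick the tray up by its carrying bar, tilt it clearly towards its cut-off corner until all four bushes have slid together into that corner, and finish holding it so: by the bar, well clear of the bench, tilted and still, with the four bushes gathered in that corner. Disturb nothing else on the bench.

Things in the scene. Friction and masses are not known exactly. Their poses are not given: they have to be found in the camera images.
- tray: loose black plastic tray, 180 (x) x 140 (y) mm outside, 0.24 to 0.39 kg empty, on 3 mm feet; origin on the bench under its centre, z up. Walls and floor 3 mm; inner floor 6 mm, rim 43 mm above the origin. Its -x, +y corner is cut off by a slanting wall (30 mm off each side). Smooth inside: bushes begin to slide at 7 to 12 degrees of tilt
- bar (a point): middle of the rigid steel carrying bar, 66 mm above the tray's origin, axes as the tray's. The bar, 14 x 14 mm in section (top 73 mm above the origin), runs along the tray's x at y = 0 over its whole length, on a post at each end wall, free underneath; gripped across its 14 mm (along y)
- cut_corner (a point): point on the tray's inner floor at the foot of the slanting wall's inner face, midway: x = -73, y = 53, z = 6 mm in the tray's frame. Tilted straight towards it by about 35 to 40 degrees, bushes also slide along the walls into this corner; one that jams on another is freed by rocking the tilt to either side
- bush1: aluminium spacer bush (plain ring), 24 mm outside, 12 mm bore, 14 mm tall, 16 g, lying flat; origin at the centre of its underside, z is the axis of the ring; starts inside the tray, in the part at +x, +y
- bush2: aluminium spacer bush (plain ring), 24 mm outside, 12 mm bore, 14 mm tall, 16 g, lying flat; origin at the centre of its underside, z is the axis of the ring; starts inside the tray, in the part at +x, -y
- bush3: aluminium spacer bush (plain ring), 24 mm outside, 12 mm bore, 14 mm tall, 16 g, lying flat; origin at the centre of its underside, z is the axis of the ring; starts inside the tray, in the part at -x, -y (so the part of the tray at -x, +y, between bar and cut-off corner, starts empty)
- stray: aluminium spacer bush (plain ring), 24 mm outside, 12 mm bore, 14 mm tall, 16 g, lying flat; origin at the centre of its underside, z is the axis of the ring; the only one of its size that starts on the bench outside the tray
- coupler: larger aluminium ring, 38 mm outside, 22 mm bore, 32 mm tall; origin centre of underside; bystander, to be left alone
- objective: steel microscope objective standing on its mount, 33 mm across, 48 mm tall; origin centre of underside; bystander, to be left alone
- bottle: white bottle with a cap, 52 mm across, 130 mm tall; origin centre of underside; bystander, to be left alone
- jar: amber jar, 60 mm across, 60 mm tall; origin centre of underside; bystander, to be left alone
- driver: screwdriver, 150 mm long, lying along its x; bystander, to be left alone
- slidebox: flat grey box, 85 x 160 x 30 mm; origin centre of underside; bystander, to be left alone
- dish: white shallow dish, 90 mm across, 18 mm tall; origin centre of underside; bystander, to be left alone
Not all that is in view belongs to the job. What is shaped like the tray but blue is not meant.

How it is judged:
By the outcome, as a careful person would: the job done as asked, in the order asked, and still so for the second after the job is handed in, while the arm keeps its last pose, push and grip.
It also fails if it takes over 54 s, if anything falls off the work surface, if the arm or the gripper's body presses on something with over 40 N, if the wrist force passes 120 N, or if a joint passes its speed limit or range.

## Working session

There is one attempt and no reset: what is moved stays moved. The work goes in short steps, Python scripts to look and compute and a tool call to move; the robot and the scene stay as the last step left them, time stands still between calls to the robot, and variables do not carry over. Pictures are saved under pics/ and viewed, at most 10 in all, crops included, and the job is handed in when it is done.

Besides the shell and the picture viewer there is one more tool, called after "Request:" as name(argument=value, ...) on one line, values as JSON. step_arm: Moves the arm, as the interface text tells. Its arguments: {"type":"object","properties":{"targets":{"type":"array"},"grip_force":{"type":"number"}},"required":["targets"]}

```bash
mkdir -p pics; ls; python3 - <<'E'
from plant import env
import cv2
for n in("side","top"):
    cv2.imwrite(f"pics/{n}0.png",env.capture(n)[:,:,::-1]); c=env.get_calibration(n); print(n,c)
s=env.sense();print(s)
E
```

```text
pics
side {'camera_matrix': array([[472.3870805 ,   0.        , 318.42032452],
       [  0.        , 472.3870805 , 199.95708383],
       [  0.        ,   0.        ,   1.        ]]), 'xyz': array([0.39975292, 1.10871314, 0.7796129 ]), 'rotation': array([-0.09946914,  2.68407417, -1.49610987])}
top {'camera_matrix': array([[408.12320453,   0.        , 319.95316231],
       [  0.        , 408.12320453, 204.86683973],
       [  0.        ,   0.        ,   1.        ]]), 'xyz': array([ 0.4220465 , -0.03476837,  1.2194085 ]), 'rotation': array([-2.1814304 ,  2.15540971, -0.09115241])}
{'time': 0.1, 'joint_positions': array([-1.37147465,  0.6158409 , -0.01264782,  1.42475995,  0.00811545,
        1.10342199, -0.04038769]), 'joint_velocities': array([-8.92642635e-04, -6.53922348e-04,  8.42519168e-04, -2.00408379e-03,
       -7.12719956e-05, -1.07246226e-03,  1.04300234e-03]), 'joint_efforts': array([ 1.59211424e-03, -4.70385110e+01,  2.60614743e-01, -1.71572864e+01,
        1.01498290e-02,  5.86475653e-03, -1.04429625e-05]), 'eef_pos': array([0.14536832, 0.63286013, 0.24893487]), 'eef_rot': array([-0.35376673, -3.12136544,  0.00371881]), 'contact_force': array([0.46738295, 0.33360261, 0.43530264]), 'ft_torque': array([-0.01331744,  0.03358917,  0.01316604]), 'grip_force': 0.0, 'gripper_width': 0.08519879117432994}
```

View pics/top0.png

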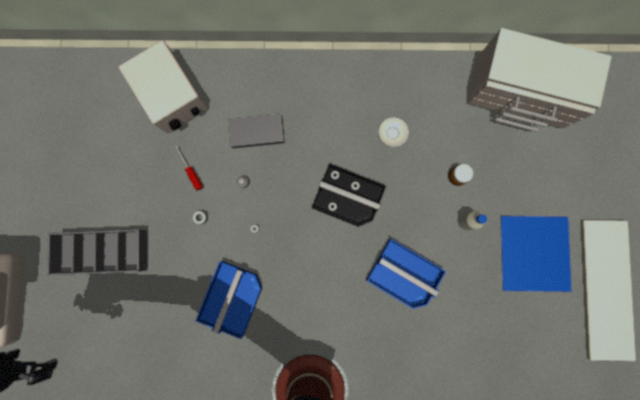

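View pics/side0.png

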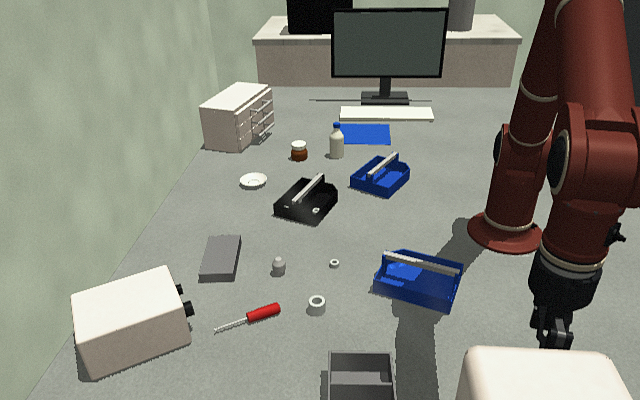

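The top view shows the black tray near (349,195), with bushes at (335,175), (355,185) and (333,206). Ring candidates on the bench are (254,228), which is small and so the stray, and (199,217), which is larger and so the coupler. The knob at (243,181) is the objective. I'll confirm with a crop and measure.

```bash
cat > h.py <<'E'
import numpy as np, cv2
from scipy.spatial.transform import Rotation as R
def ray(c,px):
    d=np.linalg.inv(c["camera_matrix"])@np.r_[px,1.]
    return R.from_rotvec(c["rotation"]).apply(d)
def onplane(c,px,z):
    d=ray(c,px); return c["xyz"]+d*(z-c["xyz"][2])/d[2]
def project(c,p):
    q=R.from_rotvec(c["rotation"]).inv().apply(np.atleast_2d(p)-c["xyz"])@c["camera_matrix"].T
    return q[:,:2]/q[:,2:]
E
python3 - <<'E'
from h import *
from plant import env
im=cv2.imread("pics/top0.png"); c=env.get_calibration("top"); cs=env.get_calibration("side")
# crops
a=cv2.resize(im[150:250,180:400],None,fx=3.6,fy=3.6,interpolation=cv2.INTER_CUBIC)
cv2.imwrite("pics/crop0.png",a)
g=im.max(2); 
for name,(x0,y0,x1,y1),z in(("stray",(245,219,264,238),.014),("coupler",(188,206,211,229),.032)):
    m=(im[y0:y1,x0:x1].min(2)>135).astype(np.uint8)
    cn=max(cv2.findContours(m,cv2.RETR_EXTERNAL,cv2.CHAIN_APPROX_NONE)[0],key=cv2.contourArea)
    (u,v),r=cv2.minEnclosingCircle(cn); M=cv2.boundingRect(cn)
    p=onplane(c,(u+x0,v+y0),z); print(name,u+x0,v+y0,"diam mm",2*r/408*(1.219-z)*1000,M,p)
# bar in top
x0,y0=305,155; sub=im[155:235,305:395]
m=((sub.min(2)>140)).astype(np.uint8)
for cn in cv2.findContours(m,cv2.RETR_EXTERNAL,cv2.CHAIN_APPROX_NONE)[0]:
    A=cv2.contourArea(cn)
    if A<5: continue
    (u,v),wh,an=cv2.minAreaRect(cn)
    if max(wh)>40:
        b=cv2.boxPoints(((u,v),wh,an))+[x0,y0]
        P=np.array([onplane(c,q,.073) for q in b]); print("bar",u+x0,v+y0,wh,an,onplane(c,(u+x0,v+y0),.073)); print(P)
    else: print("blob",u+x0,v+y0,wh,A,onplane(c,(u+x0,v+y0),.020))
m=((sub.max(2)<50)).astype(np.uint8)
cn=max(cv2.findContours(m,cv2.RETR_EXTERNAL,cv2.CHAIN_APPROX_NONE)[0],key=cv2.contourArea)
cn=cv2.convexHull(np.vstack([k for k in cv2.findContours(m,cv2.RETR_EXTERNAL,cv2.CHAIN_APPROX_NONE)[0] if cv2.contourArea(k)>30]))
for e in (1.5,2.5): 
    ap=cv2.approxPolyDP(cn,e,True)[:,0]+[x0,y0]; print(e,[(tuple(q),onplane(c,q,.043)[:2].round(3)) for q in ap])
E
```

```text
stray 253.6612901687622 228.43548393249512 diam mm 21.779773457377566 (5, 6, 8, 8) [0.46344472 0.17307168 0.014     ]
coupler 198.19999980926514 217.19999980926514 diam mm 36.09483871272966 (5, 5, 12, 13) [0.49365573 0.33320401 0.032     ]
bar 349.2170104980469 194.94912719726562 (62.39374923706055, 3.5242738723754883) 21.501436233520508 [ 0.55920896 -0.10494081  0.073     ]
[[ 0.5862089  -0.02073467  0.073     ]
 [ 0.5956342  -0.02428111  0.073     ]
 [ 0.53236837 -0.18864993  0.073     ]
 [ 0.52305149 -0.18500753  0.073     ]]
1.5 [((np.int64(384), np.int64(186)), array([ 0.59 , -0.208])), ((np.int64(372), np.int64(218)), array([ 0.497, -0.173])), ((np.int64(358), np.int64(225)), array([ 0.476, -0.133])), ((np.int64(312), np.int64(206)), array([0.529, 0.001])), ((np.int64(329), np.int64(164)), array([ 0.653, -0.047]))]
2.5 [((np.int64(384), np.int64(186)), array([ 0.59 , -0.208])), ((np.int64(372), np.int64(218)), array([ 0.497, -0.173])), ((np.int64(358), np.int64(225)), array([ 0.476, -0.133])), ((np.int64(312), np.int64(206)), array([0.529, 0.001])), ((np.int64(329), np.int64(164)), array([ 0.653, -0.047]))]
```

View pics/crop0.png

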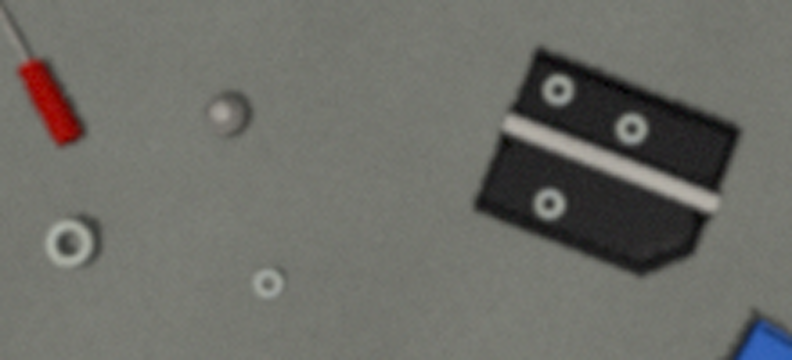

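The crop shows the small ring at crop (267,283), i.e. image (254,228), measured diameter ~22–24 mm. That makes it the stray; the 36–38 mm ring at crop (72,243) is the coupler. The tray's cut corner is at crop (668,262). It is black, and its -x,+y part is empty, as described. The tray centre is (0.559,-0.105) with yaw 69°.

```bash
cat >> h.py <<'E'
C=np.array([.5592,-.1049,0]); YAW=np.deg2rad(68.96)
T=R.from_euler("z",YAW)
def down(yaw):  # tool down, tool y along world yaw
    y=np.array([np.cos(yaw),np.sin(yaw),0]);z=np.array([0,0,-1.]);return R.from_matrix(np.c_[np.cross(y,z),y,z])
def go(env,p,r):
    s=env.sense(); r0=R.from_rotvec(s["eef_rot"])
    a=r0.inv().apply(np.array(p)-s["eef_pos"])/.025; b=np.rad2deg((r0.inv()*r).as_rotvec())/6
    print("t",s["time"],"pos",s["eef_pos"].round(4),"w",round(s["gripper_width"],4),"cmd",np.r_[a,b].round(3),"rows",max(np.linalg.norm(a)*25/41.7,np.linalg.norm(b)*6/7.16).round(1))
E
python3 - <<'E'
from h import *
from plant import env
S=[.4634,.1731]
go(env,S+[.12],down(YAW)); go(env,S+[.021],down(YAW))
print(C+T.apply([-.032,.038,.028]), C+T.apply([0,0,.065]))
# side-view check of the stray
c=env.get_calibration("side"); im=cv2.imread("pics/side0.png")
print(project(c,[S+[.007],C+[0,0,.073],C+T.apply([-.073,.053,.006])]))
E
```

```text
t 0.1 pos [0.1454 0.6329 0.2489] w 0.0852 cmd [-1.6514e+01 -1.5065e+01  5.1940e+00 -2.3000e-02  2.0000e-03  1.3510e+00] rows 13.8
t 0.1 pos [0.1454 0.6329 0.2489] w 0.0852 cmd [-1.6514e+01 -1.5055e+01  9.1540e+00 -2.3000e-02  2.0000e-03  1.3510e+00] rows 14.5
[ 0.51224483 -0.12112381  0.028     ] [ 0.5592 -0.1049  0.065 ]
[[334.46962081 264.67302526]
 [307.8724717  186.74063789]
 [334.3524863  197.89171756]]
```

Request:
step_arm(targets=[[[-1.1, -1.0, 0.2, 0, 0, 0, 0.3], [-2.2, -2.0, 0.5, 0, 0, 0, 0.5], [-3.3, -3.0, 0.8, 0, 0, 0, 0.5], [-4.4, -4.0, 1.2, 0, 0, 0, 0.5], [-5.5, -5.0, 1.6, 0, 0, 0, 0.5]]], grip_force=30)

```text
time: 0.52
eef_pos: [0.2522, 0.4792, 0.2095]
eef_rot: [0.353, 3.122, -0.0]
contact_force: [0.5, 0.6, -0.5]
gripper_width: 0.0426
grip_force: 0.0
```

Request:
step_arm(targets=[[[-1.1, -1.0, 0.3, 0, 0, 0, 0.5], [-2.2, -2.0, 0.6, 0, 0, 0, 0.5], [-3.3, -3.0, 0.9, 0, 0, 0, 0.5], [-4.4, -4.0, 1.2, 0, 0, 0, 0.5], [-5.5, -5.0, 1.6, 0, 0, 0, 0.5]]])

```text
time: 0.93
eef_pos: [0.3583, 0.3268, 0.1699]
eef_rot: [0.353, 3.121, 0.001]
contact_force: [0.4, -0.1, 0.4]
gripper_width: 0.0425
grip_force: 0.0
```

Request:
step_arm(targets=[[[-1.1, -1.0, 0.3, 0, 0, 0.3, 0.5], [-2.2, -2.0, 0.6, 0, 0, 0.6, 0.5], [-3.3, -3.0, 1.0, 0, 0, 0.9, 0.5], [-4.4, -4.0, 1.5, 0, 0, 1.2, 0.5], [-5.5, -5.0, 2.0, 0, 0, 1.35, 0.5]]])

```text
time: 1.35
eef_pos: [0.4643, 0.1741, 0.1195]
eef_rot: [0.575, 3.088, 0.0]
contact_force: [0.7, 0.8, -0.6]
gripper_width: 0.0428
grip_force: 0.0
```

```bash
python3 - <<'E'
from h import *
from plant import env
go(env,[.4634,.1731,.06],down(YAW));print(env.sense()["joint_positions"].round(2))
E
```

```text
t 1.35 pos [0.4643 0.1741 0.1195] w 0.0428 cmd [ 2.10e-02 -5.30e-02  2.38e+00  1.00e-03  1.00e-03 -9.00e-03] rows 1.4
[-0.41  0.57  0.01  2.01 -0.01  0.57  0.81]
```

Request:
step_arm(targets=[[[0.02, -0.05, 1.3, 0, 0, 0, 0.5], [0.02, -0.05, 2.4, 0, 0, 0, 0.5], [0.02, -0.05, 3.2, 0, 0, 0, 0.5], [0.02, -0.05, 3.7, 0, 0, 0, 0.5], [0.02, -0.05, 3.92, 0, 0, 0, 0.5]]])

```text
time: 1.77
eef_pos: [0.4614, 0.1741, 0.0199]
eef_rot: [-0.573, -3.085, 0.004]
contact_force: [0.3, 0.6, 0.1]
gripper_width: 0.0425
grip_force: 0.0
```

Request:
step_arm(targets=[[[0, 0, 0, 0, 0, 0, 0.65], [0, 0, 0, 0, 0, 0, 0.85], [0, 0, 0, 0, 0, 0, 0.9], [0, 0, 0, 0, 0, 0, 0.9], [0, 0, 0, 0, 0, 0, 0.9]]], grip_force=30)

```text
time: 2.18
eef_pos: [0.4632, 0.1749, 0.0229]
eef_rot: [0.573, 3.087, 0.001]
contact_force: [0.2, -0.8, -0.8]
gripper_width: 0.0219
grip_force: 30.2
```

Request:
step_arm(targets=[[[0, 0, -0.5, 0, 0, 0, 0.9], [0, 0, -1.5, 0, 0, 0, 0.9], [0, 0, -2.5, 0, 0, 0, 0.9], [0, 0, -3.5, 0, 0, 0, 0.9], [0, 0, -4.0, 0, 0, 0, 0.9]]])

```text
time: 2.6
eef_pos: [0.4639, 0.1751, 0.1252]
eef_rot: [0.573, 3.085, 0.004]
contact_force: [-0.0, 1.8, -0.6]
gripper_width: 0.022
grip_force: 30.2
```

```bash
python3 - <<'E'
from h import *
from plant import env
s=env.sense();print(s["gripper_width"],s["grip_force"],s["eef_pos"])
p=C+T.apply([-.032,.038,.12]);go(env,p,down(YAW))
im=env.capture("side")[:,:,::-1]
u,v=project(env.get_calibration("side"),s["eef_pos"])[0].astype(int);print(u,v)
cv2.imwrite("pics/s1.png",cv2.resize(im[v-50:v+50,u-60:u+60],None,fx=5,fy=5,interpolation=cv2.INTER_CUBIC))
E
```

```text
0.0220182885699762 30.1602791498226 [0.4638913  0.17514493 0.12521805]
t 2.6 pos [0.4639 0.1751 0.1252] w 0.022 cmd [ -6.059 -10.367   0.195   0.033   0.035   0.   ] rows 7.2
333 227
```

View pics/s1.png

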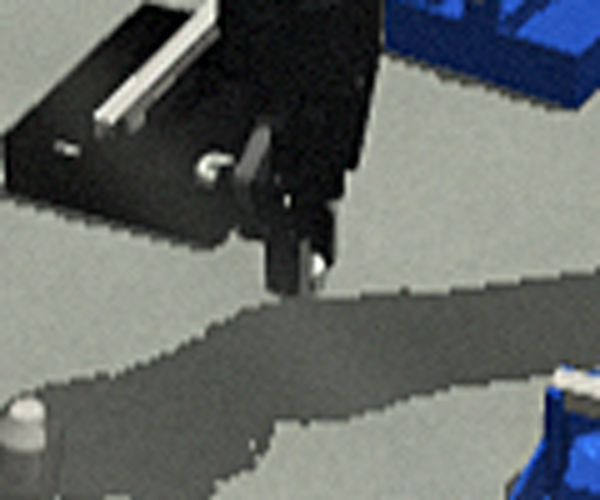

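```bash
cat >> h.py <<'E'
def commanded(moves,p=(.145,.633,.25),r=(-.3538,-3.1214,0)):
    p=np.array(p);r=R.from_rotvec(r)
    for m in moves:
        p=p+r.apply(np.array(m[:3])*.025); r=r*R.from_rotvec(np.deg2rad(np.array(m[3:])*6))
    return p,r
def rel(P,p,r):
    p0,r0=P; a=r0.inv().apply(np.array(p)-p0)/.025; b=np.rad2deg((r0.inv()*r).as_rotvec())/6
    print("cmd",np.r_[a,b].round(2),"rows",max(np.linalg.norm(a)*25/41.7,np.linalg.norm(b)*6/7.16).round(1))
M=[[-5.5,-5,1.6,0,0,0],[-5.5,-5,1.6,0,0,0],[-5.5,-5,2,0,0,1.35],[.02,-.05,3.92,0,0,0],[0,0,-4,0,0,0]]
E
python3 - <<'E'
from h import *
from plant import env
P=commanded(M);s=env.sense();print(P[0],P[1].as_rotvec(),s["eef_pos"],s["eef_rot"])
for i in range(6):
    env.capture("top");print(env.sense()["eef_pos"].round(4))
rel(P,C+T.apply([-.032,.038,.12]),down(YAW))
E
```

```text
[0.46216219 0.17420428 0.12192457] [-5.73371657e-01 -3.08861791e+00  2.28117929e-05] [0.46483506 0.17551797 0.12651315] [0.57231546 3.08194358 0.00706781]
[0.4643 0.1753 0.1248]
[0.4633 0.1749 0.1233]
[0.4625 0.1746 0.1222]
[0.4621 0.1745 0.1215]
[0.4619 0.1744 0.1211]
[0.4619 0.1744 0.121 ]
cmd [ -6.11 -10.31   0.08  -0.    -0.     0.  ] rows 7.2
```

Request:
step_arm(targets=[[[-0.7, -1.2, 0, 0, 0, 0, 0.9], [-1.5, -2.5, 0, 0, 0, 0, 0.9], [-2.3, -3.8, 0, 0, 0, 0, 0.9], [-3.1, -5.1, 0, 0, 0, 0, 0.9], [-3.8, -6.4, 0, 0, 0, 0, 0.9]]])

```text
time: 3.37
eef_pos: [0.4939, -0.0106, 0.121]
eef_rot: [-0.573, -3.087, 0.001]
contact_force: [1.0, 0.3, 0.3]
gripper_width: 0.0218
grip_force: 30.2
```

Request:
step_arm(targets=[[[-0.8, -1.3, 0, 0, 0, 0, 0.9], [-1.5, -2.6, 0, 0, 0, 0, 0.9], [-2.0, -3.4, 0, 0, 0, 0, 0.9], [-2.31, -3.91, 0.08, 0, 0, 0, 0.9], [-2.31, -3.91, 0.08, 0, 0, 0, 0.9]]])

```text
time: 3.78
eef_pos: [0.5121, -0.1259, 0.1187]
eef_rot: [-0.585, -3.085, 0.005]
contact_force: [-0.1, -0.8, -1.1]
gripper_width: 0.0216
grip_force: 30.2
```

Request:
step_arm(targets=[[[0, 0, 0.7, 0, 0, 0, 0.9], [0, 0, 1.6, 0, 0, 0, 0.9], [0, 0, 2.3, 0, 0, 0, 0.9], [0, 0, 2.8, 0, 0, 0, 0.9], [0, 0, 3.0, 0, 0, 0, 0.9]]])

```text
time: 4.2
eef_pos: [0.5109, -0.1185, 0.0425]
eef_rot: [-0.569, -3.084, -0.002]
contact_force: [-0.4, 0.4, 0.4]
gripper_width: 0.0217
grip_force: 30.2
```

```bash
cat >> h.py <<'E'
M+=[[-3.8,-6.4,0,0,0,0],[-2.31,-3.91,.08,0,0,0],[0,0,3,0,0,0]]
E
python3 - <<'E'
from h import *
from plant import env
for i in range(5): im=env.capture("side")
s=env.sense();print(s["eef_pos"],s["gripper_width"],s["contact_force"])
rel(commanded(M),C+T.apply([-.032,.038,.0287]),down(YAW))
im=env.capture("side")[:,:,::-1]
u,v=project(env.get_calibration("side"),s["eef_pos"])[0].astype(int);print(u,v)
cv2.imwrite("pics/s2.png",cv2.resize(im[v-50:v+50,u-70:u+70],None,fx=5,fy=5,interpolation=cv2.INTER_CUBIC))
E
```

```text
[ 0.51326854 -0.12031183  0.04563813] 0.021832122671227455 [ 0.27559963 -0.8353933   0.79124401]
cmd [-0.    0.    0.65 -0.   -0.    0.  ] rows 0.4
323 192
```

View pics/s2.png

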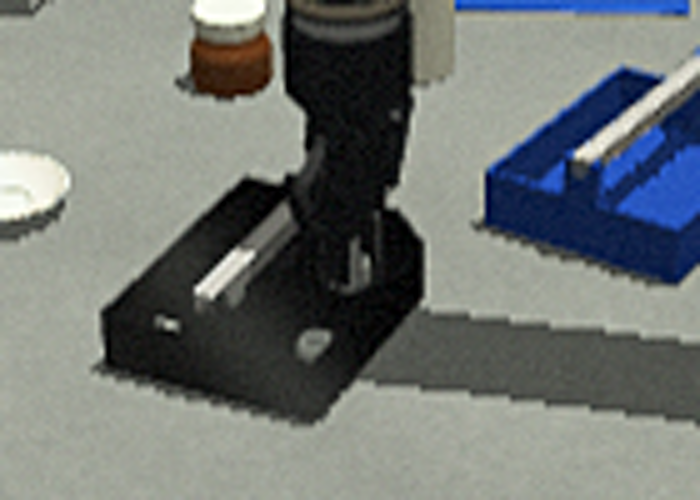

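The gripper at (345,270) is inside the empty quadrant, between the bar and the cut corner, and bush1 at (313,343) is untouched. I'll lower and release.

Request:
step_arm(targets=[[[0, 0, 0.3, 0, 0, 0, 0.9], [0, 0, 0.5, 0, 0, 0, 0.9], [0, 0, 0.65, 0, 0, 0, 0.9], [0, 0, 0.65, 0, 0, 0, 0.9], [0, 0, 0.65, 0, 0, 0, 0.9]]])

```text
time: 4.92
eef_pos: [0.5126, -0.1208, 0.0285]
eef_rot: [-0.574, -3.088, 0.0]
contact_force: [-0.8, 0.4, -0.1]
gripper_width: 0.0222
grip_force: 30.2
```

Request:
step_arm(targets=[[[0, 0, 0, 0, 0, 0, 0.9], [0, 0, 0, 0, 0, 0, 0.9], [0, 0, 0, 0, 0, 0, 0.9], [0, 0, 0, 0, 0, 0, 0.65], [0, 0, 0, 0, 0, 0, 0.6]]])

```text
time: 5.33
eef_pos: [0.5128, -0.1208, 0.0288]
eef_rot: [0.573, 3.089, -0.0]
contact_force: [-0.4, -0.1, -0.5]
gripper_width: 0.0343
grip_force: 0.0
```

Request:
step_arm(targets=[[[0, 0, 0, 0, 0, 0, 0.6], [0, 0, -0.5, 0, 0, 0, 0.6], [0, 0, -1.5, 0, 0, 0, 0.6], [0, 0, -2.8, 0, 0, 0, 0.6], [0, 0, -4.0, 0, 0, 0, 0.6]]])

```text
time: 5.75
eef_pos: [0.5123, -0.1207, 0.1297]
eef_rot: [-0.573, -3.087, 0.0]
contact_force: [0.8, -0.6, 0.7]
gripper_width: 0.0341
grip_force: 0.0
```

```bash
cat >> h.py <<'E'
M+=[[0,0,.65,0,0,0],[0,0,-4,0,0,0]]
E
python3 - <<'E'
from h import *
from plant import env
rel(commanded(M),C+[0,0,.15],down(YAW-np.pi/2)); s=env.sense();print(s["joint_positions"].round(2))
im=env.capture("side")[:,:,::-1]
cv2.imwrite("pics/s3.png",cv2.resize(im[140:240,250:370],None,fx=5,fy=5,interpolation=cv2.INTER_CUBIC))
E
```

```text
cmd [-1.52  1.28 -0.85 -0.   -0.   15.  ] rows 12.6
[ 0.22  0.58 -0.04  1.91  0.04  0.65  1.35]
```

View pics/s3.png

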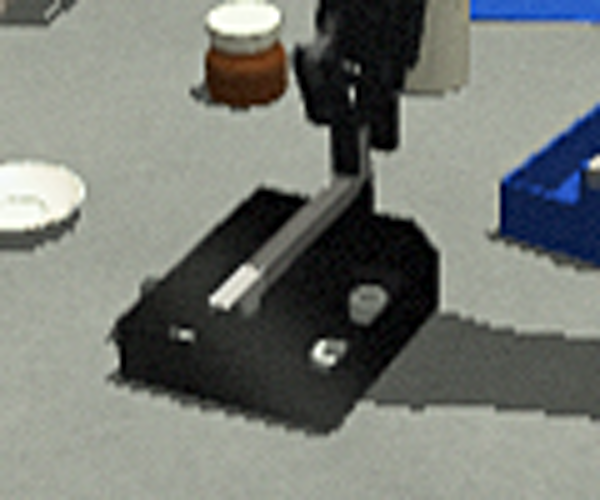

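The stray lies flat in the empty quadrant at (368,302), next to bush1 at (328,350), and the tray is still standing. Next I turn 90° and go over the bar.

Request:
step_arm(targets=[[[-0.3, 0.3, -0.2, 0, 0, 1.1, 0.55], [-0.6, 0.5, -0.4, 0, 0, 2.2, 0.5], [-0.9, 0.8, -0.6, 0, 0, 3.3, 0.5], [-1.2, 1.0, -0.8, 0, 0, 4.4, 0.5], [-1.52, 1.28, -0.85, 0, 0, 5.5, 0.5]]])

```text
time: 6.22
eef_pos: [0.5602, -0.1047, 0.1508]
eef_rot: [1.435, 2.793, 0.0]
contact_force: [0.1, 0.1, -0.9]
gripper_width: 0.0427
grip_force: 0.0
```

Request:
step_arm(targets=[[[0, 0, 0, 0, 0, 1.1, 0.5], [0, 0, 0, 0, 0, 2.2, 0.5], [0, 0, 0, 0, 0, 3.3, 0.5], [0, 0, 0, 0, 0, 4.4, 0.5], [0, 0, 0, 0, 0, 5.5, 0.5]]])

```text
time: 6.63
eef_pos: [0.5595, -0.1043, 0.1498]
eef_rot: [-2.169, -2.272, 0.0]
contact_force: [-0.1, -0.9, 0.4]
gripper_width: 0.0427
grip_force: 0.0
```

Request:
step_arm(targets=[[[0, 0, 0, 0, 0, 1.1, 0.5], [0, 0, 0, 0, 0, 2.2, 0.5], [0, 0, 0, 0, 0, 3.2, 0.5], [0, 0, 0, 0, 0, 4.0, 0.5], [0, 0, 0, 0, 0, 4.0, 0.5]]])

```text
time: 7.05
eef_pos: [0.5595, -0.1041, 0.1497]
eef_rot: [-2.59, -1.777, 0.001]
contact_force: [-0.9, -0.3, 0.4]
gripper_width: 0.0424
grip_force: 0.0
```

```bash
cat >> h.py <<'E'
M+=[[-1.52,1.28,-.85,0,0,5.5],[0,0,0,0,0,5.5],[0,0,0,0,0,4]]
E
python3 - <<'E'
from h import *
from plant import env
for i in range(3): env.capture("top")
rel(commanded(M),C+[0,0,.065],down(YAW-np.pi/2)); s=env.sense();print(s["eef_pos"],s["joint_positions"].round(2),s["gripper_width"])
# bar recheck in side view: triangulate ends of bar from side image
E
```

```text
cmd [ 0.   0.   3.4 -0.   0.   0. ] rows 2.0
[ 0.5595973  -0.1043445   0.14987707] [-0.12  0.64  0.42  1.79 -0.35  0.79  0.11] 0.042718635997950255
```

Request:
step_arm(targets=[[[0, 0, 0.9, 0, 0, 0, 0.5], [0, 0, 1.8, 0, 0, 0, 0.5], [0, 0, 2.6, 0, 0, 0, 0.5], [0, 0, 3.1, 0, 0, 0, 0.5], [0, 0, 3.4, 0, 0, 0, 0.5]]])

```text
time: 7.62
eef_pos: [0.5587, -0.1043, 0.0633]
eef_rot: [-2.587, -1.779, 0.003]
contact_force: [-1.3, -0.2, -0.6]
gripper_width: 0.0427
grip_force: 0.0
```

Request:
step_arm(targets=[[[0, 0, 0, 0, 0, 0, 0.5], [0, 0, 0, 0, 0, 0, 0.5], [0, 0, 0, 0, 0, 0, 0.65], [0, 0, 0, 0, 0, 0, 0.75], [0, 0, 0, 0, 0, 0, 0.85]]], grip_force=40)

```text
time: 8.03
eef_pos: [0.5598, -0.1045, 0.066]
eef_rot: [2.589, 1.779, 0.001]
contact_force: [1.3, -0.1, 0.4]
gripper_width: 0.0133
grip_force: 28.1
```

Request:
step_arm(targets=[[[0, 0, 0, 0, 0, 0, 0.95], [0, 0, 0, 0, 0, 0, 1.0], [0, 0, 0, 0, 0, 0, 1.0], [0, 0, 0, 0, 0, 0, 1.0], [0, 0, 0, 0, 0, 0, 1.0]]], grip_force=110)

```text
time: 8.45
eef_pos: [0.5599, -0.1044, 0.0662]
eef_rot: [2.589, 1.779, 0.001]
contact_force: [-1.8, 0.7, 6.2]
gripper_width: 0.012
grip_force: 107.4
```

Request:
step_arm(targets=[[[0, 0, -0.2, 0, 0, 0, 1.0], [0, 0, -0.5, 0, 0, 0, 1.0], [0, 0, -1.0, 0, 0, 0, 1.0], [0, 0, -1.6, 0, 0, 0, 1.0], [0, 0, -2.2, 0, 0, 0, 1.0]]])

```text
time: 8.87
eef_pos: [0.5592, -0.1043, 0.1204]
eef_rot: [-2.589, -1.778, 0.002]
contact_force: [-0.3, 0.1, -3.5]
gripper_width: 0.012
grip_force: 107.4
```

Request:
step_arm(targets=[[[0, 0.1, -0.7, 0, 0, 0, 1.0], [0.1, 0.3, -1.4, 0, 0, 0, 1.0], [0.1, 0.6, -2.1, 0, 0, 0, 1.0], [0.2, 1.0, -2.8, 0, 0, 0, 1.0], [0.3, 1.5, -3.5, 0, 0, 0, 1.0]]])

```text
time: 9.28
eef_pos: [0.5966, -0.1107, 0.2085]
eef_rot: [-2.589, -1.778, 0.002]
contact_force: [0.4, -0.3, -3.7]
gripper_width: 0.0119
grip_force: 107.4
```

Request:
step_arm(targets=[[[0.1, 0.6, -0.7, 0, 0, 0, 1.0], [0.3, 1.2, -1.4, 0, 0, 0, 1.0], [0.4, 1.8, -2.1, 0, 0, 0, 1.0], [0.5, 2.4, -2.8, 0, 0, 0, 1.0], [0.6, 2.9, -3.3, 0, 0, 0, 1.0]]])

```text
time: 9.7
eef_pos: [0.6712, -0.1232, 0.2916]
eef_rot: [2.588, 1.778, 0.001]
contact_force: [0.1, -1.0, -3.5]
gripper_width: 0.0121
grip_force: 107.5
```

Request:
step_arm(targets=[[[0.1, 0.4, -0.2, 0, 0, 0, 1.0], [0.1, 0.8, -0.4, 0, 0, 0, 1.0], [0.2, 1.1, -0.5, 0, 0, 0, 1.0], [0.2, 1.2, -0.5, 0, 0, 0, 1.0], [0.2, 1.2, -0.5, 0, 0, 0, 1.0]]])

```text
time: 10.12
eef_pos: [0.7001, -0.129, 0.3017]
eef_rot: [-2.589, -1.778, 0.002]
contact_force: [-0.6, -0.1, -3.1]
gripper_width: 0.0121
grip_force: 107.5
```

```bash
python3 - <<'E'
from h import *
from plant import env
for i in range(4): im=env.capture("side")[:,:,::-1]
s=env.sense();print(s)
u,v=project(env.get_calibration("side"),s["eef_pos"])[0].astype(int);print(u,v)
cv2.imwrite("pics/s4.png",cv2.resize(im[v-60:v+90,u-100:u+100],None,fx=4,fy=4,interpolation=cv2.INTER_CUBIC))
E
```

```text
{'time': 10.3167, 'joint_positions': array([-0.06308477,  0.72266618,  0.46727502,  1.13577649, -0.31010983,
        1.35104264,  0.00157042]), 'joint_velocities': array([ 0.00070337, -0.00446512, -0.00196876, -0.00597674,  0.00077591,
        0.00069875, -0.0221578 ]), 'joint_efforts': array([ 1.57117780e-02, -5.29770434e+01,  5.92279673e+00, -1.89455760e+01,
        7.82911928e-03,  5.27902412e-04,  1.52221015e-03]), 'eef_pos': array([ 0.69951465, -0.12892187,  0.30216181]), 'eef_rot': array([-2.58888932e+00, -1.77777991e+00,  1.54882340e-03]), 'contact_force': array([-0.07603649, -0.08781567, -2.85468319]), 'ft_torque': array([-5.49255462e-02,  5.29364680e-05,  8.56579428e-03]), 'grip_force': 107.48839616775513, 'gripper_width': 0.011791605731872308}
255 110
```

View pics/s4.png

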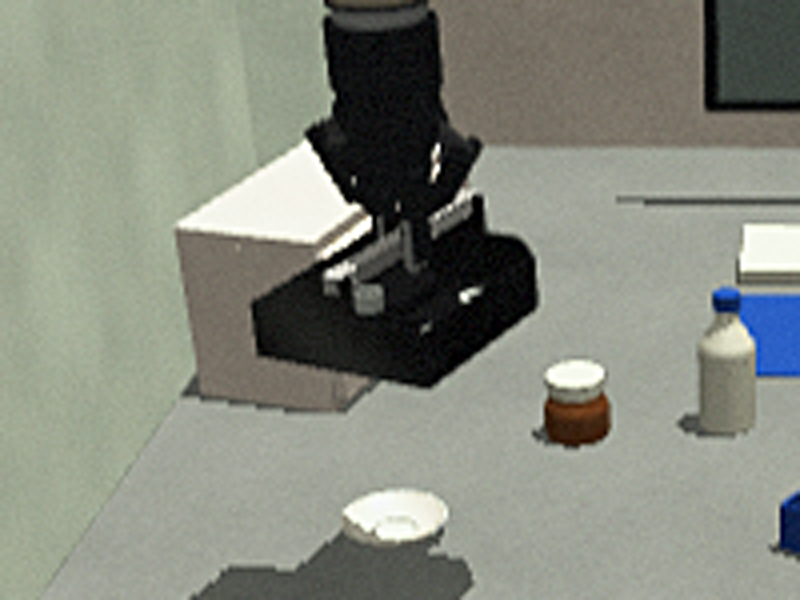

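The tray is held level and clear of the bench, with the bushes inside. Now the tilt towards the cut corner, along tool axis (-0.587, 0.809).

Request:
step_arm(targets=[[[0, 0, 0, -0.3, 0.4, 0, 1.0], [0, 0, 0, -0.7, 0.95, 0, 1.0], [0, 0, 0, -1.1, 1.5, 0, 1.0], [0, 0, 0, -1.5, 2.05, 0, 1.0], [0, 0, 0, -1.9, 2.6, 0, 1.0]]])

```text
time: 10.73
eef_pos: [0.6994, -0.1292, 0.3029]
eef_rot: [2.544, 1.747, 0.528]
contact_force: [-0.1, -0.2, -3.8]
gripper_width: 0.0116
grip_force: 107.6
```

Request:
step_arm(targets=[[[0, 0, 0, -0.4, 0.55, 0, 1.0], [0, 0, 0, -0.8, 1.1, 0, 1.0], [0, 0, 0, -1.2, 1.65, 0, 1.0], [0, 0, 0, -1.6, 2.2, 0, 1.0], [0, 0, 0, -1.8, 2.5, 0, 1.0]]])

```text
time: 11.15
eef_pos: [0.698, -0.131, 0.3016]
eef_rot: [2.439, 1.671, 1.01]
contact_force: [0.7, -0.5, -2.9]
gripper_width: 0.0117
grip_force: 107.9
```

Request:
step_arm(targets=[[[0, 0, 0, 0, 0, 0, 1.0], [0, 0, 0, 0, 0, 0, 1.0], [0, 0, 0, 0, 0, 0, 1.0], [0, 0, 0, 0, 0, 0, 1.0], [0, 0, 0, 0, 0, 0, 1.0]]])

```text
time: 11.57
eef_pos: [0.7008, -0.128, 0.3029]
eef_rot: [2.435, 1.677, 1.012]
contact_force: [1.3, 0.4, -3.8]
gripper_width: 0.0121
grip_force: 107.9
```

```bash
python3 - <<'E'
from h import *
from plant import env
a=env.capture("top")[:,:,::-1];b=env.capture("side")[:,:,::-1]
s=env.sense();r=R.from_rotvec(s["eef_rot"]);z=r.apply([0,0,1])
print(s["eef_pos"],s["joint_positions"].round(2),s["contact_force"],s["ft_torque"],"tilt",np.degrees(np.arccos(-z[2])))
# tray pose from tool: tool axes = (tx,-ty,-tz), bar pt at TCP
Rt=r*R.from_euler("x",np.pi); cc=s["eef_pos"]+Rt.apply(np.array([-.073,.053,.006])-[0,0,.066]);print("corner",cc)
out=[]
for n,im in(("top",a),("side",b)):
    u,v=project(env.get_calibration(n),s["eef_pos"])[0].astype(int);print(n,u,v,project(env.get_calibration(n),cc))
    out.append(cv2.resize(im[max(v-50,0):max(v-50,0)+120,u-55:u+55-10],(400,480),interpolation=cv2.INTER_CUBIC))
cv2.imwrite("pics/t5.png",np.hstack(out))
E
```

```text
[ 0.70058157 -0.12834807  0.30266756] [ 0.27  0.54  0.12  1.6  -0.88  0.79  0.58] [-0.26023503  0.52260271 -2.99387882] [-0.59165341  0.92643104 -0.05005742] tilt 37.795067793823826
corner [ 0.67168597 -0.14722479  0.19997036]
top 365 122 [[369.21452045 145.27111868]]
side 255 110 [[269.81473047 141.42803649]]
```

View pics/t5.png

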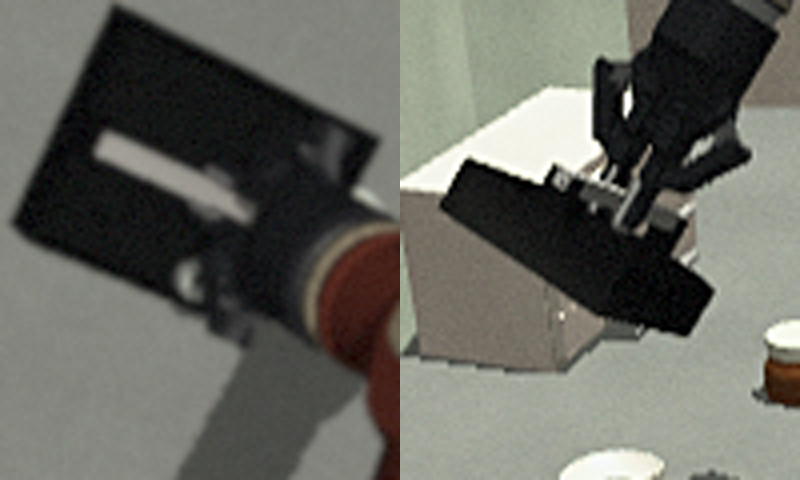

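The side half shows the tray tilted about 38° with the cut corner lowest. In the top half the hand hides the corner, and one bush is visible at (190,280) by the +y wall, so I'll rock it to either side.

Request:
step_arm(targets=[[[0, 0, 0, 0.8, 0.6, 0, 1.0], [0, 0, 0, 1.5, 1.1, 0, 1.0], [0, 0, 0, 2.2, 1.6, 0, 1.0], [0, 0, 0, 2.4, 1.8, 0, 1.0], [0, 0, 0, 2.4, 1.8, 0, 1.0]]])

```text
time: 12.08
eef_pos: [0.7008, -0.1316, 0.3006]
eef_rot: [-2.145, -1.647, -0.939]
contact_force: [-0.6, -0.3, -3.8]
gripper_width: 0.0116
grip_force: 108.1
```

Request:
step_arm(targets=[[[0, 0, 0, 0, 0, 0, 1.0], [0, 0, 0, -0.8, -0.6, 0, 1.0], [0, 0, 0, -1.6, -1.2, 0, 1.0], [0, 0, 0, -2.4, -1.8, 0, 1.0], [0, 0, 0, -3.2, -2.4, 0, 1.0]]])

```text
time: 12.5
eef_pos: [0.6997, -0.1283, 0.3041]
eef_rot: [2.386, 1.575, 0.974]
contact_force: [0.3, 0.5, -3.4]
gripper_width: 0.0117
grip_force: 108.1
```

Request:
step_arm(targets=[[[0, 0, 0, -0.7, -0.5, 0, 1.0], [0, 0, 0, -1.4, -1.0, 0, 1.0], [0, 0, 0, -1.6, -1.2, 0, 1.0], [0, 0, 0, -1.6, -1.2, 0, 1.0], [0, 0, 0, -1.6, -1.2, 0, 1.0]]])

```text
time: 12.92
eef_pos: [0.6999, -0.1269, 0.3032]
eef_rot: [2.289, 1.4, 0.901]
contact_force: [-1.0, 0.0, -3.4]
gripper_width: 0.0119
grip_force: 108.2
```

Request:
step_arm(targets=[[[0, 0, 0, 0.8, 0.6, 0, 1.0], [0, 0, 0, 1.6, 1.2, 0, 1.0], [0, 0, 0, 2.4, 1.8, 0, 1.0], [0, 0, 0, 2.4, 1.8, 0, 1.0], [0, 0, 0, 2.4, 1.8, 0, 1.0]]])

```text
time: 13.33
eef_pos: [0.7006, -0.1327, 0.3021]
eef_rot: [2.437, 1.666, 1.009]
contact_force: [-0.8, 0.4, -3.3]
gripper_width: 0.0119
grip_force: 108.3
```

```bash
cat > look.py <<'E'
from h import *
from plant import env
def look(n,save=None):
    im=env.capture(n)[:,:,::-1]; c=env.get_calibration(n); s=env.sense(); r=R.from_rotvec(s["eef_rot"])
    Rt=r*R.from_euler("x",np.pi); O=s["eef_pos"]-Rt.apply([0,0,.066])
    # sample the bush-top plane (z=20 mm) of the tray, rectified at 2 px/mm
    k=np.array([[-90,-70],[90,-70],[90,70],[-90,70]])
    px=project(c,O+Rt.apply(np.c_[k/1000.,np.full(4,.02)]))
    H=cv2.getPerspectiveTransform(px.astype(np.float32),((k*[1,-1]+[90,70])*2).astype(np.float32))
    w=cv2.warpPerspective(im,H,(360,280),flags=cv2.INTER_CUBIC)
    print(n,"t",s["time"],s["eef_pos"].round(3),"tilt",round(np.degrees(np.arccos(Rt.apply([0,0,1])[2])),1),"torque",Rt.inv().apply(s["ft_torque"]).round(3),s["joint_positions"].round(2))
    return w
E
python3 - <<'E'
from look import *
a=look("top");b=look("side"); cv2.imwrite("pics/t6.png",np.hstack([a,b]))
E
```

```text
top t 13.3833 [ 0.7   -0.13   0.302] tilt 37.8 torque [ 0.704  0.836 -0.042] [ 0.27  0.54  0.13  1.6  -0.89  0.79  0.58]
side t 13.4333 [ 0.7   -0.128  0.302] tilt 37.8 torque [0.708 0.87  0.076] [ 0.27  0.54  0.13  1.6  -0.89  0.79  0.58]
```

View pics/t6.png

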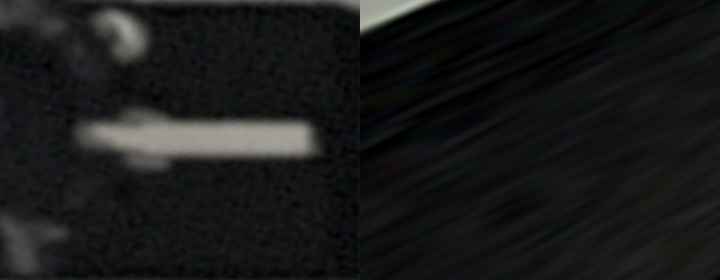

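The rectified top view shows one bush at (125,40), i.e. tray (-27,50), against the +y wall and next in line behind the corner place. The hand hides the rest. I'll level the tray briefly (friction holds the bushes) so the side camera can see the corner.

Request:
step_arm(targets=[[[0, 0, 0, 0.4, -0.5, 0, 1.0], [0, 0, 0, 0.8, -1.1, 0, 1.0], [0, 0, 0, 1.2, -1.6, 0, 1.0], [0, 0, 0, 1.5, -2.1, 0, 1.0], [0, 0, 0, 1.9, -2.6, 0, 1.0]]])

```text
time: 13.85
eef_pos: [0.7, -0.1261, 0.3033]
eef_rot: [2.548, 1.756, 0.502]
contact_force: [-0.8, 1.0, -3.3]
gripper_width: 0.0117
grip_force: 108.2
```

Request:
step_arm(targets=[[[0, 0, 0, 0.4, -0.5, 0, 1.0], [0, 0, 0, 0.8, -1.1, 0, 1.0], [0, 0, 0, 1.2, -1.7, 0, 1.0], [0, 0, 0, 1.5, -2.1, 0, 1.0], [0, 0, 0, 1.6, -2.2, 0, 1.0]]])

```text
time: 14.27
eef_pos: [0.7019, -0.1233, 0.3021]
eef_rot: [-2.58, -1.787, -0.064]
contact_force: [-0.4, 1.2, -4.3]
gripper_width: 0.0119
grip_force: 108.2
```

Request:
step_arm(targets=[[[0, 0, 0, 0, 0, 0, 1.0], [0, 0, 0, 0, 0, 0, 1.0], [0, 0, 0, 0, 0, 0, 1.0]]])

```text
time: 14.52
eef_pos: [0.6996, -0.1296, 0.3028]
eef_rot: [-2.589, -1.778, -0.061]
contact_force: [0.5, -0.5, -3.4]
gripper_width: 0.0119
grip_force: 108.2
```

```bash
python3 - <<'E'
from look import *
a=look("top");b=look("side")
im=env.capture("side")[:,:,::-1];s=env.sense()
u,v=project(env.get_calibration("side"),s["eef_pos"])[0].astype(int)
r=cv2.resize(im[v-15:v+55,u-50:u+50],(800,560),interpolation=cv2.INTER_CUBIC)
r=np.clip(r.astype(float)*1.6,0,255).astype(np.uint8)
# compose: side raw on left, rectified views on the right
o=np.zeros((480,800,3),np.uint8); o[:308,:440]=cv2.resize(r,(440,308)); o[:280,440:]=a; o[310:480,:218]=cv2.resize(b,(218,170))
cv2.imwrite("pics/t7.png",o)
for n,w in(("top",a),("side",b)):
    m=(w.min(2)>90).astype(np.uint8)
    for c in cv2.findContours(m,cv2.RETR_EXTERNAL,cv2.CHAIN_APPROX_SIMPLE)[0]:
        if cv2.contourArea(c)>60:
            x,y,ww,h=cv2.boundingRect(c);print(n,"tray x",x/2-90,(x+ww)/2-90,"y",70-(y+h)/2,70-y/2)
E
```

```text
top t 14.5667 [ 0.7   -0.13   0.303] tilt 2.2 torque [-0.035  0.031  0.005] [-0.05  0.7   0.45  1.16 -0.33  1.31  0.02]
side t 14.6167 [ 0.7   -0.13   0.303] tilt 2.2 torque [-0.01   0.051 -0.056] [-0.05  0.7   0.45  1.16 -0.33  1.31  0.02]
top tray x 57.5 90.0 y -25.5 -7.5
top tray x -90.0 -65.0 y -25.5 -7.5
top tray x -85.0 -65.0 y -1.0 48.0
top tray x -90.0 -67.5 y 40.5 70.0
side tray x -43.5 -20.5 y -70.0 -61.5
side tray x -90.0 -39.5 y -6.0 32.5
side tray x -90.0 -58.0 y 52.0 70.0
```

View pics/t7.png

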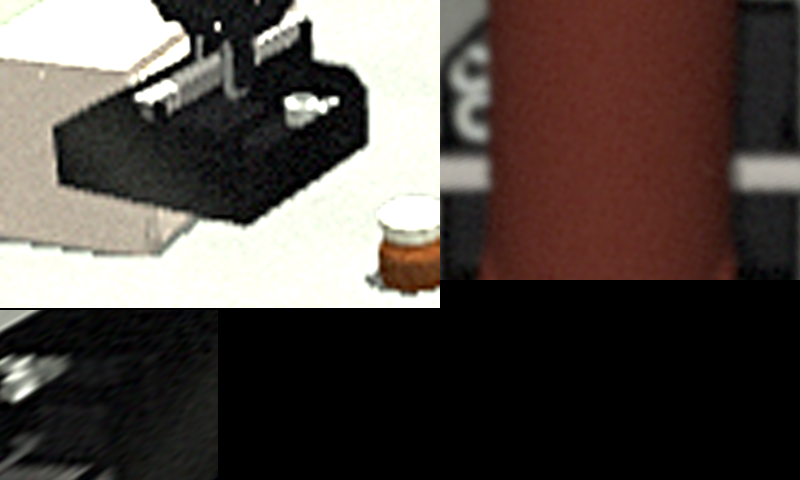

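The rectified top half shows two touching bushes on the -x wall at (475,70) and (475,115), i.e. tray (-73,35) and (-73,12). The side view shows the cluster at (300,105)–(335,100) in the cut corner. I'll re-tilt and check numerically for the fourth on the way.

Request:
step_arm(targets=[[[0, 0, 0, -0.4, 0.5, 0, 1.0], [0, 0, 0, -0.8, 1.1, 0, 1.0], [0, 0, 0, -1.2, 1.7, 0, 1.0], [0, 0, 0, -1.2, 1.7, 0, 1.0], [0, 0, 0, -1.2, 1.7, 0, 1.0]]])

```text
time: 15.08
eef_pos: [0.6991, -0.1311, 0.3031]
eef_rot: [2.568, 1.76, 0.397]
contact_force: [-0.2, 0.4, -3.3]
gripper_width: 0.0123
grip_force: 108.3
```

```bash
cat >> look.py <<'E'
def blobs(w):
    hsv=cv2.cvtColor(w,cv2.COLOR_BGR2HSV); m=((w.min(2)>75)&(hsv[...,1]<60)).astype(np.uint8)
    for c in cv2.findContours(m,cv2.RETR_EXTERNAL,cv2.CHAIN_APPROX_SIMPLE)[0]:
        if cv2.contourArea(c)>60:
            x,y,ww,h=cv2.boundingRect(c);print(" x",x/2-90,(x+ww)/2-90,"y",70-(y+h)/2,70-y/2,"A mm2",cv2.contourArea(c)/4)
    # coarse brightness map of the +y half, 10 mm cells, rows y=65..5, cols x=-85..5
    g=w.min(2)[:140,:200]; print(cv2.resize(g,(10,7),interpolation=cv2.INTER_AREA))
    print(cv2.resize(hsv[:140,:200,1],(10,7),interpolation=cv2.INTER_AREA))
E
python3 -c "
from look import *
blobs(look('top'))"
```

```text
top t 15.1333 [ 0.7   -0.13   0.303] tilt 14.6 torque [ 0.241  0.302 -0.013] [ 0.03  0.62  0.37  1.33 -0.47  1.11  0.14]
 x 2.5 84.5 y -19.5 -0.5 A mm2 1375.875
 x 76.5 90.0 y -70.0 70.0 A mm2 123.0
[[34 34 31 27 25 22 30 18 18 25]
 [35 33 32 29 25 25 56 13 17 23]
 [35 33 31 29 25 23 39 17 18 26]
 [35 33 31 29 25 21 36 22 14 28]
 [35 35 31 28 24 19 31 28 14 23]
 [35 34 31 29 25 20 18 15 16 19]
 [34 34 32 29 23 18 14 13 16 31]]
[[164 162 163 169 165 152  41  47  49  33]
 [161 163 160 163 165 143  20  66  41  31]
 [161 162 164 161 163 143  20  43  39  24]
 [160 162 162 160 163 151  22  34  44  22]
 [162 158 162 163 165 157  22  24  57  27]
 [161 162 162 161 162 151  65  64  48  39]
 [162 160 161 160 167 167 161  70  44  18]]
```

Request:
step_arm(targets=[[[0, 0, 0, -0.4, 0.5, 0, 1.0], [0, 0, 0, -0.8, 1.1, 0, 1.0], [0, 0, 0, -0.8, 1.1, 0, 1.0], [0, 0, 0, -0.8, 1.1, 0, 1.0]]])

```text
time: 15.47
eef_pos: [0.7, -0.1296, 0.3023]
eef_rot: [2.534, 1.741, 0.616]
contact_force: [1.3, 0.5, -2.3]
gripper_width: 0.0118
grip_force: 108.3
```

```bash
python3 -c "
from look import *
blobs(look('top'))"
```

```text
top t 15.5167 [ 0.701 -0.129  0.303] tilt 22.7 torque [ 0.303  0.508 -0.036] [ 0.1   0.58  0.3   1.43 -0.58  0.98  0.25]
 x -11.5 79.5 y -16.0 4.0 A mm2 1500.0
 x -77.5 -53.0 y 28.0 60.0 A mm2 303.75
 x -44.0 -25.5 y 58.0 65.5 A mm2 94.875
 x -15.0 90.0 y 67.5 70.0 A mm2 134.0
 x -89.5 -76.5 y 53.5 70.0 A mm2 145.0
[[105  56  34  32  49  76  55  37  43  42]
 [ 68  28  81  44  58  57  34  17  22  24]
 [ 22  62  86  55  46  44  29  12  22  25]
 [ 20  42  81  39  35  36  35  17  19  25]
 [ 19  23  38  11  12  14  25  22  19  24]
 [ 20  21  32  26  19  13  14  12  18  23]
 [ 18  19  19  41  41  21  13  16  60  63]]
[[ 16  19  28  28  17  14  15  26  24  19]
 [ 28  37  14  22   8  12  25  44  31  27]
 [ 82  21  15  16   7   9  26  71  38  21]
 [159  96  16  19  14  18  20  36  34  22]
 [162 147  39  79  70  69  35  34  39  28]
 [158 155  85  46  55  63  62  67  40  28]
 [165 163 151  90  33  45  54  50  16  16]]
```

Request:
step_arm(targets=[[[0, 0, 0, -0.4, 0.5, 0, 1.0], [0, 0, 0, -0.8, 1.1, 0, 1.0], [0, 0, 0, -1.2, 1.7, 0, 1.0], [0, 0, 0, -1.5, 2.1, 0, 1.0], [0, 0, 0, -1.5, 2.1, 0, 1.0]]])

```text
time: 15.93
eef_pos: [0.6993, -0.1308, 0.301]
eef_rot: [2.441, 1.673, 1.023]
contact_force: [-0.5, -0.9, -4.3]
gripper_width: 0.0121
grip_force: 108.4
```

Request:
step_arm(targets=[[[0, 0, 0, 0.8, 0.6, 0, 1.0], [0, 0, 0, 1.6, 1.2, 0, 1.0], [0, 0, 0, 1.6, 1.2, 0, 1.0], [0, 0, 0, 0.8, 0.6, 0, 1.0], [0, 0, 0, 0, 0, 0, 1.0]]])

```text
time: 16.35
eef_pos: [0.7017, -0.1312, 0.3016]
eef_rot: [2.435, 1.667, 1.02]
contact_force: [1.1, 0.2, -3.1]
gripper_width: 0.0118
grip_force: 108.4
```

Request:
step_arm(targets=[[[0, 0, 0, -0.8, -0.6, 0, 1.0], [0, 0, 0, -1.6, -1.2, 0, 1.0], [0, 0, 0, -1.6, -1.2, 0, 1.0], [0, 0, 0, -0.8, -0.6, 0, 1.0], [0, 0, 0, 0, 0, 0, 1.0]]])

```text
time: 16.77
eef_pos: [0.7, -0.1247, 0.304]
eef_rot: [2.436, 1.689, 1.03]
contact_force: [1.0, -0.0, -2.7]
gripper_width: 0.0121
grip_force: 108.4
```

Request:
step_arm(targets=[[[0, 0, 0, 0, 0, 0, 1.0], [0, 0, 0, 0, 0, 0, 1.0], [0, 0, 0, 0, 0, 0, 1.0], [0, 0, 0, 0, 0, 0, 1.0], [0, 0, 0, 0, 0, 0, 1.0]]])

```text
time: 17.18
eef_pos: [0.7, -0.1274, 0.3026]
eef_rot: [2.437, 1.677, 1.027]
contact_force: [-0.5, 0.7, -2.7]
gripper_width: 0.012
grip_force: 108.5
```

Request:
step_arm(targets=[[[0, 0, 0, 0, 0, 0, 1.0], [0, 0, 0, 0, 0, 0, 1.0], [0, 0, 0, 0, 0, 0, 1.0], [0, 0, 0, 0, 0, 0, 1.0], [0, 0, 0, 0, 0, 0, 1.0]]])

```text
time: 17.6
eef_pos: [0.7002, -0.129, 0.3026]
eef_rot: [2.437, 1.675, 1.027]
contact_force: [0.5, 0.2, -3.2]
gripper_width: 0.012
grip_force: 108.5
```

```bash
python3 -c "
from look import *
blobs(look('top'));print(env.sense()['joint_velocities'].round(3))"
```

```text
top t 17.65 [ 0.7   -0.129  0.303] tilt 38.3 torque [0.624 0.953 0.024] [ 0.28  0.54  0.11  1.6  -0.89  0.79  0.59]
 x -48.0 70.5 y -11.5 15.0 A mm2 1952.375
 x -40.5 -15.5 y 43.0 66.0 A mm2 321.25
[[ 58  54  41  27  29  70  62  22  17  18]
 [ 26  30  44  35  31  70 131  56  18  17]
 [ 14  15  19  28  28  35  85  51  18  19]
 [ 16  16  16  21  30  24  18  17  18  17]
 [ 22  21  18  18  23  21  14  14  17  20]
 [ 24  21  21  17  28  32  53  64  47  31]
 [ 23  23  22  27  85 122 130 136 140 138]]
[[ 8  8 14 29 31 17 18 29 48 49]
 [33 22 14 15 24 12 16 20 36 38]
 [53 53 44 26 31 24 14 16 39 34]
 [46 57 43 40 30 30 37 38 35 46]
 [34 38 54 48 31 45 66 50 43 25]
 [34 38 48 40 24 28 12 13 17 31]
 [35 28 34 26 17 17 18 19 16 18]]
[-0.     0.003  0.001  0.002 -0.003 -0.001 -0.021]
```

```bash
python3 -c "
from plant import env
print(env.sign_off())"
```

```text
the job is handed in; nothing more can be done
None
```

The stray bush was released in the tray, and I handed the job in at 17.7 s with the tray held by its bar, still, at 38° towards the cut-off corner; I saw three bushes packed there and inferred the fourth, which the arm hid, from where they rest.

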